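Fold down the seed box's flap and tuck it under the lip

TASK

Close the black seed box on the potting bench, using fingertips only: push the raised green flap over from its outer side and press it flat, then, keeping it pressed down, push it along by its white ridge until its free edge is tucked as far as it goes beneath the yellow lip, and let go so that the lip alone holds it shut. Do not grip the flap or touch its black underside, leave the tins lying in the box, and leave the pot, the jar and the brush where they stand.

Things in the scene. Friction and masses are not known exactly. Their poses are not given: they have to be found in the camera images.
- seed_box: Black plastic box, open on top, fixed to the bench, 200 mm long (its x), 130 mm wide (y), walls 55 mm high. Origin at the centre of its underside, z up. Hinge of the flap near its -x end, yellow lip on its +x end wall: the flap folds over towards the box's +x. The closed flap lies at z = 55.5 to 59.5 mm, 4.5 mm below the lip.
- flap (a joint): Angle of the green flap, rad: 0 = flat (a stop), pi/2 = upright, 1.8 = end of travel, leaning away from the lip. Panel 118 mm wide, 4 mm thick, 135 mm from pin to free edge. A spring raises it to 1 to 1.6 rad when let go; holding it flat takes about 0.15 N m (2 to 3 N near the ridge). Tucked, it springs up against the lip's underside at about 0.04; lying on top of the lip it reads about 0.1.
- flap_slide (a joint): Travel of the pin and flap along the box's +x, m: 0 = back, 0.024 = fully towards the lip (stop). Friction about 3 N, no spring, stays where left. At 0 the flat flap's free edge is at x = 60 mm of the box, 8 mm short of the lip; at 0.024 it is 16 mm under the lip. If pushed forward before the flap is flat, the flap lands on top of the lip.
- flap_ridge (a point): Foot of the white ridge on the flap's outer (upper when closed) face, mid-width, on the side towards the hinge: 80 mm from the pin. The ridge is 90 mm wide and stands 9 mm above the face; its side towards the hinge is square to the face (push here), the other side slopes down towards the free edge over 22 mm.
- flap_edge (a point): Middle of the flap's free edge, at mid-thickness, 135 mm from the hinge pin.
- lip_edge (a point): Middle of the lower front edge of the yellow lip, which the flap passes beneath: x = 68 mm, z = 64 mm of the box. The lip is a plate 110 mm wide, 4 mm thick (top z = 68 mm), from x = 68 to 100 mm, on an upstand at x = 92 to 100 mm.
- flap_seal: Black rubber pad 98 x 112 x 4 mm on the flap's inner face (underside when closed), between 32 and 130 mm from the hinge; not to be touched. Its origin lies on the hinge pin, midway along it.
- tin_a_center (a point): Centre of a grey metal seed tin, diameter 34 mm, height 30 mm, loose on the floor of the box (floor 5 mm thick).
- tin_b_center (a point): Centre of a copper-coloured seed tin, diameter 34 mm, height 30 mm, loose on the floor of the box.
- pot_mid (a point): Centre, half-way up, of a loose terracotta pot, diameter 84 mm, height 75 mm. To be left alone.
- jar_mid (a point): Centre, half-way up, of a loose amber jar with a white cap, diameter 60 mm, height 85 mm. To be left alone.
- brush_grip (a point): Handle of a loose brush lying on the bench beyond the lip end of the box. To be left alone.
- hinge_pin (a point): Middle of the flap's hinge pin, which lies along the box's y at x = -75 mm (plus flap_slide), z = 57.5 mm. Under it is a grey deck (top at z = 51 mm), at its ends two grey slotted cheeks, y = +-63.5 mm, up to z = 66.5 mm.
There are look-alikes about, which are no part of the job. There is more than one size of the part that bears tin_b_center; the job needs the smallest.

How it is judged:
By the outcome, as a careful person would: the job done as asked, in the order asked, and still so for the second after the job is handed in, with the robot touching nothing.
It also fails if it takes over 32 s, if anything falls off the work surface, if the arm or the gripper's body presses on something with over 40 N, if the wrist force passes 120 N, or if a joint passes its speed limit or range.

ROBOT

A 6-joint arm with a two-finger parallel gripper is mounted at the origin on the work surface. World frame = base frame: x ahead of the robot, y to its left, z up, the work surface at z = 0. Lengths are in m, angles in degrees, forces in N, time in s.
With the tool pointing down it reaches from about 0.3 to 0.75 m from the base axis. Payload 8.5 kg.
Tool frame: the origin (TCP) lies on the mounting face of the last link; the fingertips stand 173 mm ahead of it and the grasp point (between the pads) lies 155 mm ahead of it (env.tips_ahead is the distance from the TCP to the fingertips, in m); x points along the fingers, z is the direction in which the jaws open and shut, and the axes are right-handed (so a half turn about x gives the same grasp; the last joint's range is limited). The gripper opens to 85 mm and grips with 20 to 120 N. Pads are 22 mm wide; open, the fingers measure 114 mm over their backs; the gripper's body (76 mm by 85 mm) begins 54 mm behind the grasp point. The pads swing forward as they close: fully open they stand 13 mm farther back than shut.
Start: joints at [61.175, 21.807, 74.336, -0, 83.858, -12.336], TCP at [0.156, 0.527, 0.405] pointing down, gripper open.
Joint ranges: [-178.18, 178.18], [-50.72, 133.34], [12.68, 142.11], [-81.47, 261.47], [9.98, 163.14], [-165.26, 165.26]. Speed limits (degrees/s): [136.94, 136.94, 180, 180, 180, 180].

INTERFACE

Orientations are given as a 3x3 rotation matrix whose columns are the frame's x, y, z axes.
In Python, from rig import env, optics gives the robot as it stands.
- The arm moves only by the shell command python3 -m inch 'ROWS' [FORCE]. ROWS is JSON, a list of rows, each a list of 3 entries, a list of its own where there are three numbers: the closure, from -1 (fully open) to 1 (shut), then the shift along the tool's x, y, z in units of 30 mm (1.0 is 30 mm), then the turn about the tool's x in units of 5 degrees (1.0 is 5 degrees). In form: [[hand, [x, y, z], yaw], ...]. A call has exactly 8 rows; each row shifts and turns the commanded pose from where the row before left it, along the tool's axes as they then stand; what a row does not reach is not made up. A row lasts 1/12 s, in which the tool goes at most 41.7 mm and 7.16 degrees, less where a joint would pass 70% of its speed; a pose out of reach is approached as far as the arm can. A call is refused whole if a number of a shift passes 1 or a number of a turn 1, either way. A call with a gripper value outside its range is refused whole. The fingers move at their own pace and stop on an object; FORCE is the grip in N (left out, the last holds). Time passes only in rows, so rows that do not move let the fingers close, or fill a call up. It gives the time, the measured TCP pose, the force and the opening at its end, in the units of the state.
- env.observe(): the state, without advancing time (a new reading comes with each control period).
- optics.get_image(name): name is "side" or "top"; returns the picture (480x640x3 uint8, red, green, blue); there is no depth.
- optics.camera_params(name): a dict with "fx", "fy", "cx", "cy" (pixels), "xyz" and "rotation" of the camera in the world. Camera axes: x right, y down, z forward; pixel columns grow to the right and rows downward; lengths in m; the calibration is good to about 2 mm. A picture is of the moment at which its call begins. camera_params takes no time and is no camera call.
- env.close_job(): hands the job in, once; it reports no verdict.
The state is a dict: "time_s": time; "q": joint angles; "qvel": joint speeds; "joint_efforts": joint torques, N m; "position": TCP position; "tool_rot": TCP orientation; "ft_force": force on the tool from outside, world axes, zero at the start; "wrist_torque": the same for the moment, N m; "grip_width": finger opening in m.
Only numpy, scipy, OpenCV 4.12 (cv2) and the standard library are available. Lean on these libraries where they do the work, as an engineer would, in place of code of your own. Each camera call takes 0.05 s, during which the arm holds its last target.

## Working session

There is one attempt and no reset: what is moved stays moved. The work goes in short steps, Python scripts to look and compute and a shell command to move; the robot and the scene stay as the last step left them, time stands still between calls to the robot, and variables do not carry over. Pictures are saved under pics/ and viewed, and the job is handed in when it is done.

```bash
ls; mkdir -p pics; python3 - <<'E'
from rig import env, optics
import cv2,numpy as np
for n in ("side","top"):
    im=optics.get_image(n); cv2.imwrite(f"pics/{n}0.png",im[:,:,::-1])
    p=optics.camera_params(n); print(n,{k:np.round(v,4).tolist() for k,v in p.items()})
s=env.observe(); print({k:np.round(v,3).tolist() for k,v in s.items()}, env.tips_ahead)
E
```

```text
pics
side {'fx': 543.0395, 'fy': 543.0395, 'cx': 315.2262, 'cy': 245.1681, 'xyz': [0.453, 0.7189, 0.5913], 'rotation': [[-0.98, -0.1321, 0.149], [-0.1988, 0.6042, -0.7716], [0.0119, -0.7858, -0.6184]]}
top {'fx': 556.0985, 'fy': 556.0985, 'cx': 307.7294, 'cy': 233.1938, 'xyz': [0.4914, 0.0894, 0.7894], 'rotation': [[0.0222, -0.9917, 0.1268], [-0.9997, -0.0204, 0.0152], [-0.0125, -0.1271, -0.9918]]}
{'time_s': 0.1, 'q': [61.175, 21.839, 74.379, -0.001, 83.86, -12.335], 'qvel': [0.003, -0.067, -0.135, -0.029, 0.024, 0.06], 'joint_efforts': [0.005, -44.921, -23.166, -0.0, 0.004, 0.0], 'position': [0.156, 0.527, 0.404], 'tool_rot': [[-0.001, -0.959, 0.284], [-0.001, 0.284, 0.959], [-1.0, 0.0, -0.001]], 'ft_force': [-0.375, -0.112, 0.393], 'wrist_torque': [-0.041, -0.002, -0.023], 'grip_width': 0.085} 0.1734
```

View pics/side0.png

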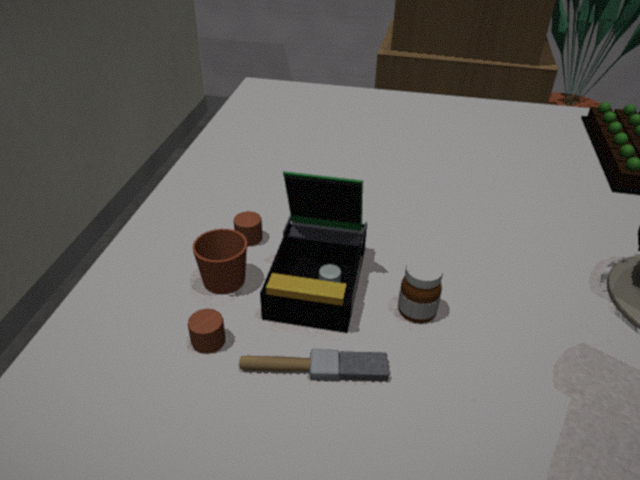

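View pics/top0.png

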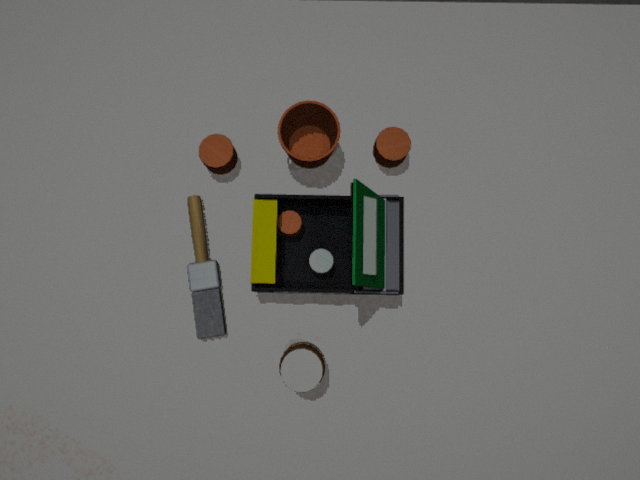

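The side view shows the raised flap at (323,200), its green outer side facing away from the camera, and the yellow lip at (306,290). The top view shows the lip at (264,242), the flap at (367,240) and its white ridge at (370,235). Look-alikes are the copper tins outside the box at top (217,152) and (393,145), which are larger than the one in the box at (289,222). The pot is at (309,132) and the jar at (302,368). I'll check this in a close crop and measure.

```bash
python3 - <<'E'
import cv2
im=cv2.imread("pics/top0.png")[170:310,230:430]; cv2.imwrite("pics/topc.png",cv2.resize(cv2.convertScaleAbs(im,alpha=1.8),None,fx=4,fy=4,interpolation=cv2.INTER_CUBIC))
im=cv2.imread("pics/side0.png")[160:340,230:430]; cv2.imwrite("pics/sidec.png",cv2.resize(cv2.convertScaleAbs(im,alpha=1.8),None,fx=3.3,fy=3.3,interpolation=cv2.INTER_CUBIC))
E
```

```text
(no output)
```

View pics/topc.png

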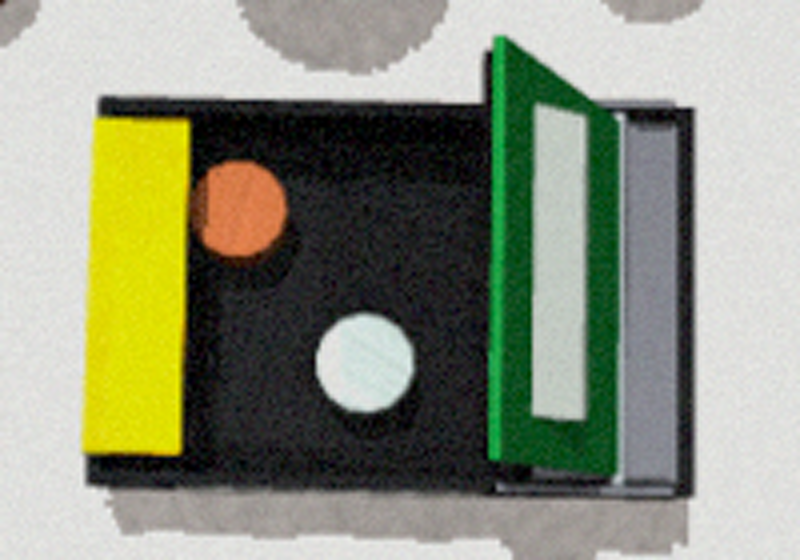

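View pics/sidec.png

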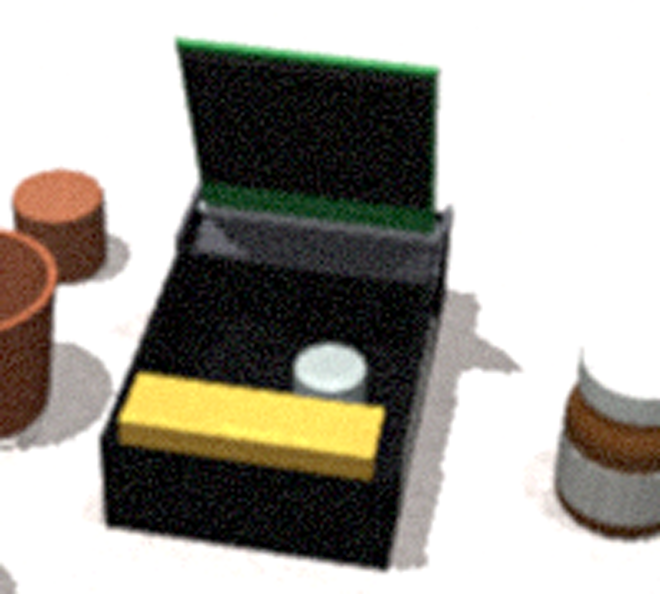

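```bash
cat > h.py <<'E'
import numpy as np
from rig import env, optics
def proj(n,P):
    p=optics.camera_params(n); R=np.array(p["rotation"]); c=(np.asarray(P)-p["xyz"])@R
    return np.array([p["fx"]*c[...,0]/c[...,2]+p["cx"],p["fy"]*c[...,1]/c[...,2]+p["cy"]]).T
def box2w(v,P):
    c,s=np.cos(v[2]),np.sin(v[2]); P=np.asarray(P,float)
    return np.stack([v[0]+c*P[...,0]-s*P[...,1],v[1]+s*P[...,0]+c*P[...,1],P[...,2]],-1)
def flap(th,sl,d,n,y):
    return [-.075+sl+d*np.cos(th)-n*np.sin(th),y,.0575+d*np.sin(th)+n*np.cos(th)]
E
python3 - <<'E'
from h import *
from scipy.optimize import least_squares
T=lambda a,b:(a/4+230-.4,b/4+170-.4)
S=lambda a,b:(a/3.3+230-.3,b/3.3+160-.3)
L=.068
fix={'top':[((.1,.055,L),T(83,453)),((.068,.055,L),T(182,453)),((.1,-.055,L),T(96,118)),((.068,-.055,L),T(190,120)),((-.1,-.065,.055),T(693,108)),((-.1,.065,.055),T(692,495))],
'side':[((.068,-.055,L),S(140,373)),((.068,.055,L),S(385,407)),((.1,-.055,L),S(120,425)),((.1,.055,L),S(375,460)),((.1,-.065,0),S(107,525)),((.1,.065,0),S(388,570))]}
mv={'top':[((.135,.002,.059),T(502,461)),((.135,.002,-.059),T(507,37)),((.08,.011,.045),T(531,417)),((.08,.011,-.045),T(533,104))],
'side':[((.135,0,-.059),S(178,42)),((.135,0,.059),S(438,72))]}
def res(v,full=False):
    r=[]
    for n in fix:
        P=box2w(v,np.array([a for a,_ in fix[n]])); r.append(proj(n,P)-np.array([b for _,b in fix[n]]))
        P=box2w(v,np.array([flap(v[3],v[4],*a) for a,_ in mv[n]])); r.append(proj(n,P)-np.array([b for _,b in mv[n]]))
    return r if full else np.concatenate([x.ravel() for x in r])
s=least_squares(res,[.5,.1,1.57,1.4,0],loss='soft_l1')
print(s.x,np.degrees(s.x[2]));
for r in res(s.x,True): print(np.round(r,1).tolist())
E
```

```text
[0.57277407 0.07398619 1.57144808 1.50118258 0.04088632] 90.0373428555322
[[-0.5, -0.3], [-0.6, 0.2], [-0.9, -0.1], [-0.1, -0.2], [0.2, -0.3], [0.5, 0.5]]
[[-0.5, -0.6], [-0.6, -2.6], [0.0, 0.3], [0.2, 2.8]]
[[0.2, -0.6], [0.3, -0.2], [0.4, -1.8], [-0.3, -1.1], [-0.1, 0.5], [0.5, 0.3]]
[[-0.6, -6.0], [1.1, -6.0]]
```

```bash
cat > fit.py <<'E'
from h import *
from scipy.optimize import least_squares
T=lambda a,b:(a/4+230-.4,b/4+170-.4)
S=lambda a,b:(a/3.3+230-.3,b/3.3+160-.3)
v0=[0.57277,0.07399,1.57145]
mv={'top':[((.135,.002,.059),T(502,461)),((.135,.002,-.059),T(507,37)),((.08,.011,.045),T(586,420)),((.08,.011,-.045),T(587,114)),((.102,.002,.045),T(531,417)),((.102,.002,-.045),T(533,104))],
'side':[((.135,0,-.059),S(178,42)),((.135,0,.059),S(438,72))]}
def res(v,full=False):
    r=[]
    for n in mv:
        P=box2w(v0,np.array([flap(v[0],v[1],*a) for a,_ in mv[n]])); r.append(proj(n,P)-np.array([b for _,b in mv[n]]))
    return r if full else np.concatenate([x.ravel() for x in r])
s=least_squares(res,[1.4,0],loss='soft_l1')
print(s.x);
for r in res(s.x,True): print(np.round(r,1).tolist())
q=lambda P:np.round(box2w(v0,np.array(P)),4)
print('pin',q([-.075,0,.0575]),'edge',q(flap(*s.x,.135,0,0)),'ridgefoot',q(flap(*s.x,.08,.002,0)),'lip',q([.068,0,.064]))
for n in('top','side'):
  print(n,proj(n,box2w(v0,np.array([flap(*s.x,.135,0,0),flap(*s.x,.08,.002,0)]))))
E
python3 fit.py
```

```text
[ 1.1906668e+00 -4.7535869e-05]
[[-1.0, -0.3], [-1.1, -0.8], [-0.2, -0.1], [0.0, 0.9], [0.7, -0.4], [0.9, 0.3]]
[[-0.4, -0.5], [0.7, -0.4]]
pin [ 0.5728 -0.001   0.0575] edge [0.5728 0.049  0.1829] ridgefoot [0.5728 0.0268 0.1325] lip [0.5727 0.142  0.064 ]
top [[352.95920214 230.68002467]
 [368.82443725 236.62285738]]
side [[322.73090376 176.42676873]
 [324.77489915 197.35992999]]
```

Box pose: origin at world (0.573, 0.074), yaw 90°, so its +x is world +y. The flap is at 1.19 rad with slide 0, and all residuals are about 1 px. These match the given sizes and the rest range.

Candidates in the top picture:
- **Flap:** (367,240), the only green panel.
- **Lip:** (264,242), yellow.
- **Tin b:** the small copper tin in the box at (289,222). The ones at (217,152) and (393,145) are look-alikes.

The crop confirms the choice. I'll shut the gripper and move to the hinge side.

```bash
python3 -m inch '[[1,[0,-1,-0.78],0],[1,[0,-1,-0.78],0],[1,[0,-1,-0.78],0],[1,[0,-1,-0.78],0],[1,[0,-1,-0.78],0],[1,[0,-1,-0.78],0],[1,[0,-1,-0.78],0],[1,[0,-1,-0.78],0]]' 40; python3 -m inch '[[1,[0,-1,-0.78],0],[1,[0,-1,-0.78],0],[1,[0,-1,-0.78],0],[1,[0,-1,-0.78],0],[1,[0,-1,-0.78],0],[1,[0,-1,-0.78],0],[1,[0,-1,-0.78],0],[1,[0,-1,-0.78],0]]'
```

```text
time_s: 0.77
position: [0.3337, 0.2781, 0.4046]
tool_rot: [[-0.0, -0.959, 0.284], [-0.0, 0.284, 0.959], [-1.0, 0.0, -0.0]]
ft_force: [0.6, -0.4, -0.1]
grip_width: 0.0001
time_s: 1.43
position: [0.5108, 0.0303, 0.4045]
tool_rot: [[-0.001, -0.959, 0.284], [0.0, 0.284, 0.959], [-1.0, 0.001, -0.0]]
ft_force: [0.8, 0.1, -0.1]
grip_width: 0.0
```

```bash
python3 -m inch '[[1,[0,-0.71,-0.57],0],[1,[0,-0.71,-0.57],0],[1,[0,-0.71,-0.57],0],[1,[0,-0.71,-0.57],0],[1,[0,0,0],1],[1,[0,0,0],1],[1,[0,0,0],1],[1,[0,0,0],1]]'; python3 -m inch '[[1,[0.5,0,0],1],[1,[0.5,0,0],1],[1,[0.5,0,0],1],[1,[0.5,0,0],1],[1,[0.5,0,0],1],[1,[0.5,0,0],1],[1,[0,0,0],1],[1,[0,0,0],1]]';python3 -m inch '[[1,[0,0,0],1],[1,[0,0,0],1],[1,[0,0,0],0.7],[1,[0,0,0],0],[1,[0.2,0,0],0],[1,[0.3,0,0],0],[1,[0,0,0],0],[1,[0,0,0],0]]'
```

```text
time_s: 2.1
position: [0.5724, -0.0579, 0.4042]
tool_rot: [[-0.001, -0.801, 0.598], [0.0, 0.598, 0.801], [-1.0, 0.001, -0.0]]
ft_force: [-0.0, 0.4, -0.9]
grip_width: 0.0002
time_s: 2.77
position: [0.5723, -0.0576, 0.3133]
tool_rot: [[-0.003, -0.229, 0.973], [0.001, 0.973, 0.229], [-1.0, 0.002, -0.003]]
ft_force: [0.1, -0.3, 0.4]
grip_width: 0.0003
time_s: 3.43
position: [0.5723, -0.0576, 0.2988]
tool_rot: [[-0.002, -0.001, 1.0], [0.001, 1.0, 0.001], [-1.0, 0.001, -0.002]]
ft_force: [0.2, -0.1, -0.2]
grip_width: 0.0
```

```bash
python3 - <<'E'
from rig import env, optics
import cv2,numpy as np
for n in ("side","top"):
    im=optics.get_image(n); cv2.imwrite(f"pics/{n}1.png",im[:,:,::-1])
s=env.observe();print(s['position'],s['ft_force'])
E
```

```text
[ 0.57243877 -0.05767932  0.29962999] [-0.10358736 -0.14513526  0.86620715]
```

View pics/side1.png

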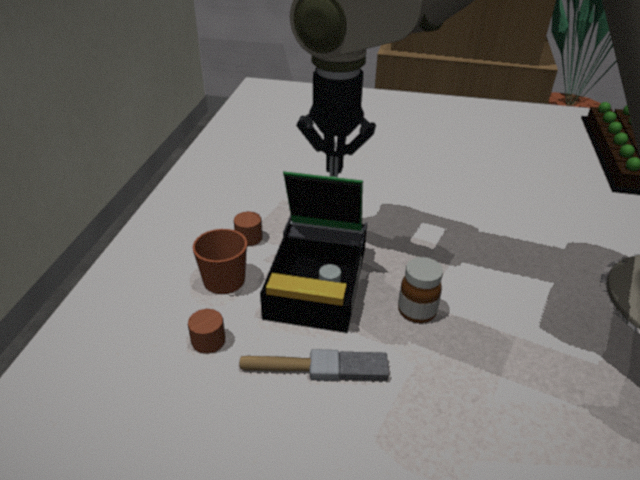

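View pics/top1.png

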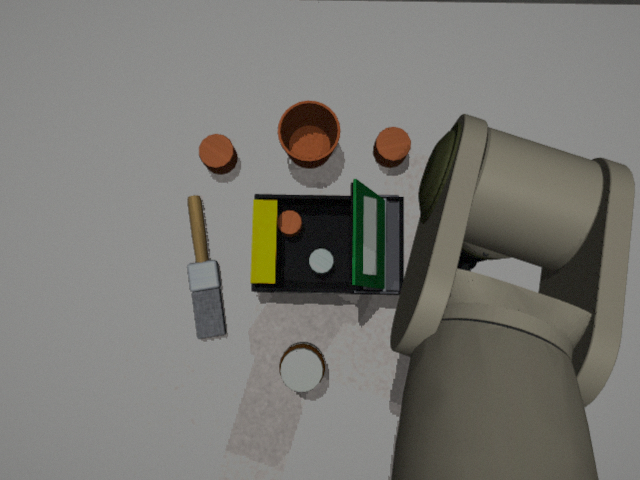

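The side view shows the shut fingers behind the flap, with tips near (334,165). The flap and the box are unchanged, and the arm hides nothing that matters. Now I'll approach the outer face just below the ridge.

```bash
python3 -m inch '[[1,[0.15,0,0],0],[1,[0.2,0.2,0],0],[1,[0,0.4,0],0],[1,[0,0.4,0],0],[1,[0,0.4,0],0],[1,[0,0.3,0],0],[1,[0,0.2,0],0],[1,[0,0.1,0],0]]'; python3 -m inch '[[1,[0.01,0.1,0],0],[1,[0.01,0.1,0],0],[1,[0.02,0.15,0],0],[1,[0.03,0.15,0],0],[1,[0.03,0.15,0],0],[1,[0.04,0.15,0],0],[1,[0.05,0.15,0],0],[1,[0.05,0.15,0],0]]'; python3 - <<'E'
from rig import env, optics
import cv2,numpy as np
for n in ("side","top"):
    im=optics.get_image(n); cv2.imwrite(f"pics/{n}2.png",cv2.resize(cv2.convertScaleAbs(im[100:340,200:460,::-1],alpha=1.6),None,fx=2.4,fy=2.4))
s=env.observe();print(s['position'],s['ft_force'])
E
```

```text
time_s: 4.2
position: [0.5723, 0.0037, 0.2894]
tool_rot: [[0.0, -0.002, 1.0], [-0.0, 1.0, 0.002], [-1.0, -0.0, 0.0]]
ft_force: [0.1, -0.6, -0.2]
grip_width: -0.0001
time_s: 4.87
position: [0.5723, 0.0357, 0.2818]
tool_rot: [[-0.0, -0.0, 1.0], [-0.0, 1.0, 0.0], [-1.0, -0.0, -0.0]]
ft_force: [0.2, -2.7, -2.0]
grip_width: -0.0
[0.57230332 0.0359954  0.28171881] [-0.18233597  0.10843006  0.26693306]
```

View pics/side2.png

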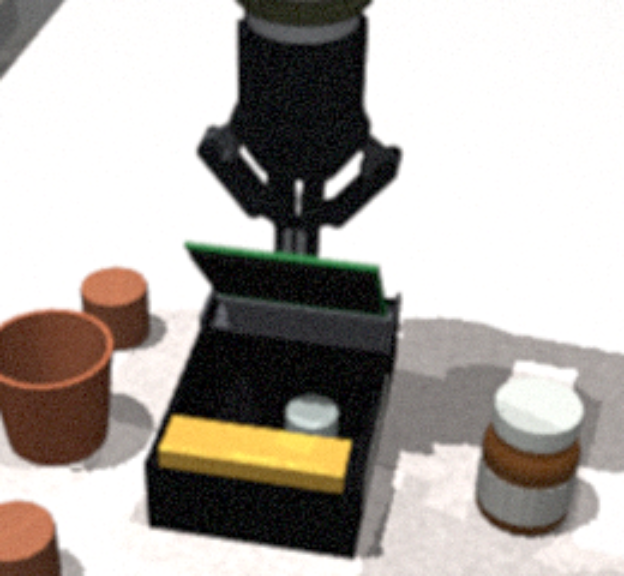

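View pics/top2.png

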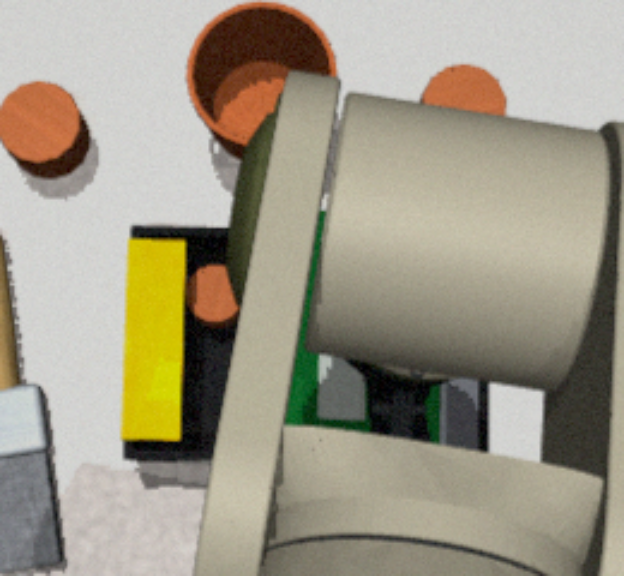

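```bash
cat > edge.py <<'E'
from h import *
import sys
from scipy.optimize import least_squares
v0=[0.57277,0.07399,1.57145]
a=list(map(float,sys.argv[1:5]))
m=np.array(a).reshape(2,2)
f=lambda v:(proj('side',box2w(v0,np.array([flap(v[0],v[1],.135,0,y) for y in(-.059,.059)])))-m)
for sl in (0,.012,.024):
    s=least_squares(lambda t:f([t[0],sl]).ravel(),[.5]); print(sl,s.x,np.round(f([s.x[0],sl]),1).tolist())
E
python3 edge.py 277.9 201.2 357.5 211.2
```

```text
0 [0.83681631] [[-1.1, -0.1], [0.7, -0.0]]
0.012 [0.88954601] [[-2.4, -0.3], [0.3, -0.1]]
0.024 [0.94330668] [[-3.6, -0.5], [-0.2, -0.2]]
```

The flap is at about 0.84 rad with slide still 0, and contact force is light. I'll continue along the arc.

```bash
python3 -m inch '[[1,[0.08,0.13,0],0],[1,[0.1,0.12,0],0],[1,[0.11,0.12,0],0],[1,[0.13,0.11,0],0],[1,[0.13,0.09,0],0],[1,[0.14,0.08,0],0],[1,[0.15,0.07,0],0],[1,[0.15,0.05,0],0]]';  python3 - <<'E'
from rig import env, optics
import cv2,numpy as np
for n in ("side",):
    im=optics.get_image(n); cv2.imwrite(f"pics/{n}3.png",cv2.resize(cv2.convertScaleAbs(im[150:340,220:420,::-1],alpha=1.6),None,fx=3,fy=3))
s=env.observe();print(s['position'],s['ft_force'])
E
```

```text
time_s: 5.63
position: [0.5724, 0.0587, 0.2519]
tool_rot: [[0.0, -0.0, 1.0], [0.0, 1.0, 0.0], [-1.0, 0.0, 0.0]]
ft_force: [0.7, -0.7, 1.7]
grip_width: -0.0001
[0.57224572 0.05889163 0.25109299] [0.59415329 0.28120192 1.10846059]
```

View pics/side3.png

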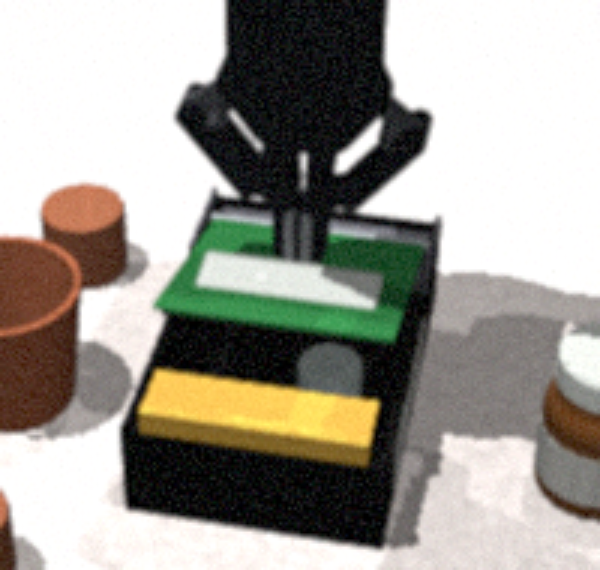

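The flap is almost down, with its edge at about 15°. The fingers stand behind the white ridge at crop (300,250). Now I'll press it flat.

```bash
python3 -m inch '[[1,[0.13,0.03,0],0],[1,[0.13,0.02,0],0],[1,[0.12,0.02,0],0],[1,[0.1,0,0],0],[1,[0.06,0,0],0],[1,[0.04,0,0],0],[1,[0.03,0,0],0],[1,[0.02,0,0],0]]';  python3 - <<'E'
from rig import env, optics
import cv2,numpy as np
for n in ("side",):
    im=optics.get_image(n); cv2.imwrite(f"pics/{n}4.png",cv2.resize(cv2.convertScaleAbs(im[150:340,220:420,::-1],alpha=1.6),None,fx=3,fy=3))
s=env.observe();print(s['position'],s['ft_force'])
E
```

```text
time_s: 6.35
position: [0.5723, 0.0605, 0.2334]
tool_rot: [[-0.0, -0.0, 1.0], [0.0, 1.0, 0.0], [-1.0, 0.0, -0.0]]
ft_force: [-0.1, 1.8, 1.9]
grip_width: -0.0
[0.5723312  0.06055655 0.23334545] [0.01834346 1.10489344 2.10400129]
```

View pics/side4.png

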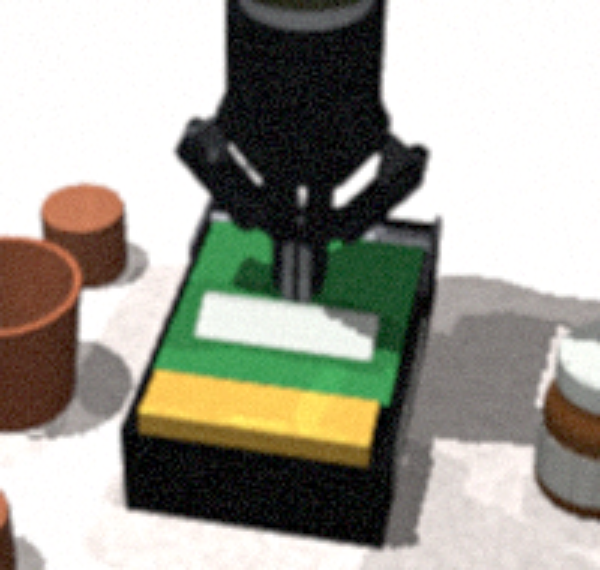

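The tips are at z = 0.060 and the flap is nearly flat, its edge just short of the lip. I'll press a little more until the stop shows in the force.

```bash
python3 -m inch '[[1,[0.03,0,0],0],[1,[0,0,0],0],[1,[0.02,0,0],0],[1,[0,0,0],0],[1,[0,0,0],0],[1,[0,0,0],0],[1,[0,0,0],0],[1,[0,0,0],0]]'
```

```text
time_s: 7.07
position: [0.5724, 0.0606, 0.2324]
tool_rot: [[0.001, -0.0, 1.0], [-0.0, 1.0, 0.0], [-1.0, -0.0, 0.001]]
ft_force: [-1.2, 2.3, 6.6]
grip_width: -0.0
```

```bash
python3 -m inch '[[1,[0.02,0,0],0],[1,[0,0,0],0],[1,[0,0.03,0],0],[1,[0,0.03,0],0],[1,[0,0.03,0],0],[1,[0,0.03,0],0],[1,[0,0.03,0],0],[1,[0,0.03,0],0]]'
```

```text
time_s: 7.73
position: [0.5724, 0.0654, 0.2322]
tool_rot: [[0.001, -0.0, 1.0], [-0.002, 1.0, 0.0], [-1.0, -0.002, 0.001]]
ft_force: [-2.5, -2.6, 9.0]
grip_width: -0.0
```

Pressed flat at 9 N. Now I'll push along by the ridge.

```bash
python3 -m inch '[[1,[0,0.06,0],0],[1,[0,0.06,0],0],[1,[0,0.06,0],0],[1,[0,0.06,0],0],[1,[0,0.06,0],0],[1,[0,0.06,0],0],[1,[0,0.06,0],0],[1,[0,0.03,0],0]]'; python3 - <<'E'
from rig import env, optics
import cv2,numpy as np
for n in ("side",):
    im=optics.get_image(n); cv2.imwrite(f"pics/{n}5.png",cv2.resize(cv2.convertScaleAbs(im[150:340,220:420,::-1],alpha=1.6),None,fx=3,fy=3))
s=env.observe();print(s['position'],s['ft_force'])
E
```

```text
time_s: 8.4
position: [0.5724, 0.079, 0.2322]
tool_rot: [[0.001, -0.0, 1.0], [-0.002, 1.0, 0.0], [-1.0, -0.002, 0.001]]
ft_force: [-2.4, -4.0, 9.6]
grip_width: 0.0
[0.57238012 0.07907901 0.23219582] [-2.77951647 -2.68750545  9.56104267]
```

View pics/side5.png

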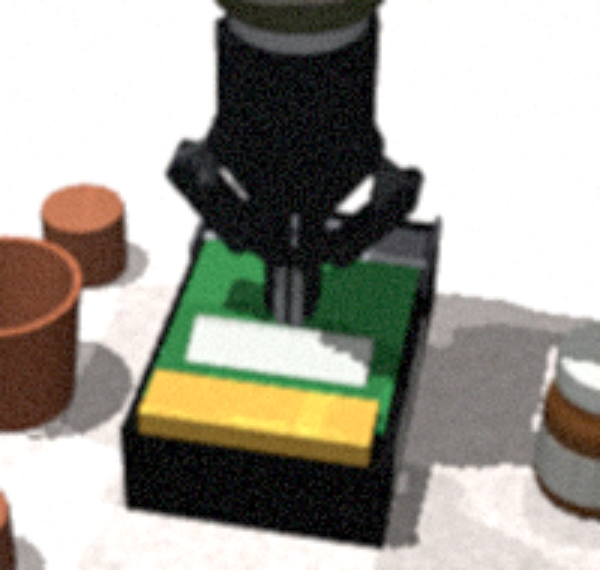

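The flap is sliding, with its edge going beneath the lip and Fz still about 9.6 N. I'll keep on to the stop.

```bash
python3 -m inch '[[1,[0,0.05,0],0],[1,[0,0.05,0],0],[1,[0,0.05,0],0],[1,[0,0.05,0],0],[1,[0,0.04,0],0],[1,[0,0.04,0],0],[1,[0,0.03,0],0],[1,[0,0.03,0],0]]'
```

```text
time_s: 9.12
position: [0.5728, 0.0887, 0.2322]
tool_rot: [[0.002, -0.0, 1.0], [-0.003, 1.0, 0.0], [-1.0, -0.003, 0.002]]
ft_force: [-0.6, -5.5, 9.3]
grip_width: -0.0001
```

```bash
python3 -m inch '[[1,[0,0.04,0],0],[1,[0,0.04,0],0],[1,[0,0.03,0],0],[1,[0,0.03,0],0],[1,[0,0.03,0],0],[1,[0,0,0],0],[1,[0,0,0],0],[1,[0,0,0],0]]'; python3 - <<'E'
from rig import env, optics
import cv2,numpy as np
for n in ("side",):
    im=optics.get_image(n); cv2.imwrite(f"pics/{n}6.png",cv2.resize(cv2.convertScaleAbs(im[150:340,220:420,::-1],alpha=1.6),None,fx=3,fy=3))
s=env.observe();print(s['position'],s['ft_force'])
E
```

```text
time_s: 9.78
position: [0.5729, 0.0936, 0.2322]
tool_rot: [[0.002, -0.0, 1.0], [-0.003, 1.0, 0.0], [-1.0, -0.003, 0.002]]
ft_force: [0.7, -6.8, 6.5]
grip_width: -0.0001
[0.57285013 0.09357116 0.2321617 ] [-0.13175019 -6.91187474  7.85417951]
```

View pics/side6.png

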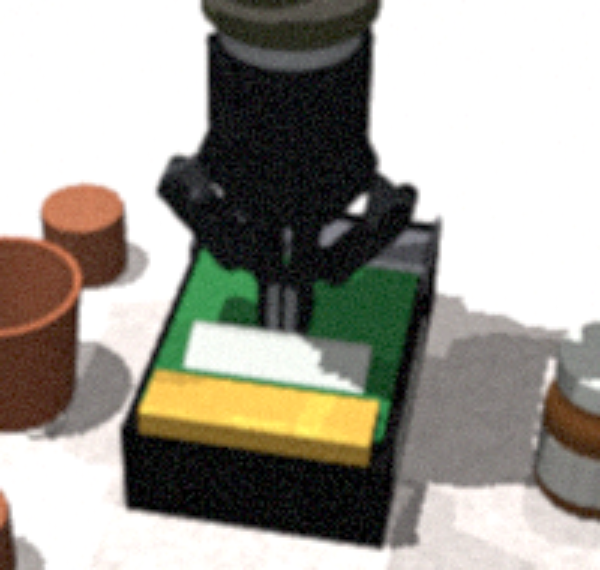

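```bash
python3 - <<'E'
from h import *
v0=[0.57277,0.07399,1.57145]
for sl in (0,.012,.016,.02,.024):
    P=box2w(v0,np.array([flap(0,sl,*a) for a in((.08,.011,-.045),(.102,.002,-.045),(.102,.002,.045))]))
    print(sl,((proj('side',P)-[220,150]+.3)*3).round(0).tolist())
E
```

```text
0 [[208.0, 291.0], [198.0, 331.0], [373.0, 355.0]]
0.012 [[203.0, 305.0], [193.0, 346.0], [369.0, 371.0]]
0.016 [[201.0, 310.0], [191.0, 351.0], [368.0, 376.0]]
0.02 [[199.0, 315.0], [189.0, 356.0], [366.0, 381.0]]
0.024 [[197.0, 320.0], [187.0, 361.0], [365.0, 387.0]]
```

The picture suggests slide ≈ 0.024. I'll confirm with a bit more push: the force should rise with no travel.

```bash
python3 -m inch '[[1,[0,0.03,0],0],[1,[0,0.03,0],0],[1,[0,0.03,0],0],[1,[0,0.03,0],0],[1,[0,0,0],0],[1,[0,0,0],0],[1,[0,0,0],0],[1,[0,0,0],0]]'
```

```text
time_s: 10.5
position: [0.5731, 0.095, 0.2321]
tool_rot: [[0.002, 0.0, 1.0], [-0.008, 1.0, -0.0], [-1.0, -0.008, 0.002]]
ft_force: [-1.3, -23.5, 6.5]
grip_width: -0.0003
```

The force went to 23 N with hardly any motion, so that is the stop. I'll ease off the push, then lift straight up.

```bash
python3 -m inch '[[1,[0,-0.04,0],0],[1,[0,-0.04,0],0],[1,[0,-0.02,0],0],[1,[0,0,0],0],[1,[0,0,0],0],[1,[-0.04,0,0],0],[1,[-0.04,0,0],0],[1,[-0.04,0,0],0]]'; python3 -m inch '[[1,[-0.05,-0.01,0],0],[1,[-0.1,-0.02,0],0],[1,[-0.2,-0.02,0],0],[1,[-0.4,0,0],0],[1,[-0.6,0,0],0],[1,[-0.8,0,0],0],[1,[-0.8,0,0],0],[1,[-0.8,0,0],0]]'; python3 - <<'E'
from rig import env, optics
import cv2,numpy as np
for n in ("side",):
    im=optics.get_image(n); cv2.imwrite(f"pics/{n}7.png",cv2.resize(cv2.convertScaleAbs(im[150:340,220:420,::-1],alpha=1.6),None,fx=3,fy=3))
s=env.observe();print(s['position'],s['ft_force'])
E
```

```text
time_s: 11.17
position: [0.5728, 0.0936, 0.2349]
tool_rot: [[0.001, 0.0, 1.0], [-0.004, 1.0, -0.0], [-1.0, -0.004, 0.001]]
ft_force: [1.6, -11.2, 0.2]
grip_width: -0.0001
time_s: 11.83
position: [0.5722, 0.0938, 0.3485]
tool_rot: [[-0.0, -0.0, 1.0], [-0.0, 1.0, 0.0], [-1.0, -0.0, -0.0]]
ft_force: [1.4, 0.2, 0.8]
grip_width: 0.0001
[0.57260718 0.09388993 0.35356035] [0.7674989  0.15426154 5.33648386]
```

View pics/side7.png

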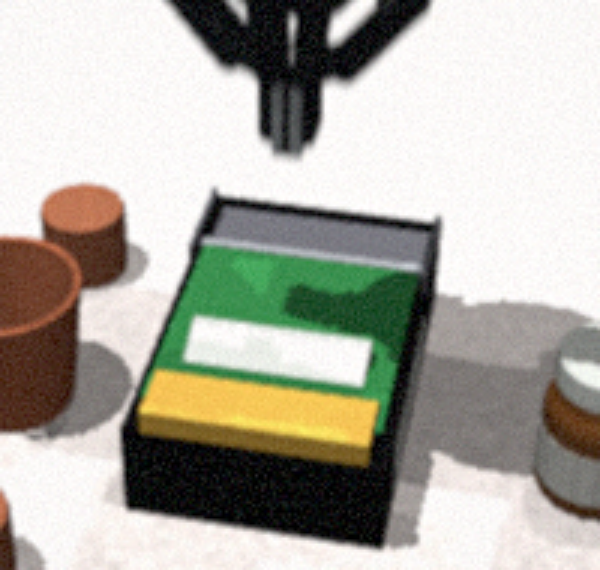

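The flap is tucked under the lip and held, and the fingers are clear. I'll back away and check from both cameras.

```bash
python3 -m inch '[[1,[-0.5,-1,0],0],[1,[-0.3,-1,0],0],[1,[0,-1,0],0],[1,[0,-1,0],0],[1,[0,-1,0],0],[1,[0,-1,0],0],[1,[0,-1,0],0],[1,[0,-1,0],0]]';python3 -m inch '[[1,[0,-0.5,0],0],[1,[0,0,0],0],[1,[0,0,0],0],[1,[0,0,0],0],[1,[0,0,0],0],[1,[0,0,0],0],[1,[0,0,0],0],[1,[0,0,0],0]]'; python3 - <<'E'
from rig import env, optics
from h import *
import cv2,numpy as np
for n in ("side","top"):
    im=optics.get_image(n); cv2.imwrite(f"pics/{n}8f.png",im[:,:,::-1])
    y,x=(150,220) if n=="side" else (170,230)
    cv2.imwrite(f"pics/{n}8.png",cv2.resize(cv2.convertScaleAbs(im[y:y+190,x:x+200,::-1],alpha=1.6),None,fx=3,fy=3))
    v0=[0.57277,0.07399,1.57145]
    for sl in (.018,.021,.024):
        P=box2w(v0,np.array([flap(.04,sl,*a) for a in((.08,.011,-.045),(.08,.011,.045),(.102,.002,-.045),(.102,.002,.045))]))
        print(n,sl,((proj(n,P)-[x,y]+.3)*3).round(0).tolist())
E
```

```text
time_s: 12.55
position: [0.5721, -0.1476, 0.3713]
tool_rot: [[-0.0, -0.0, 1.0], [-0.0, 1.0, 0.0], [-1.0, -0.0, -0.0]]
ft_force: [0.1, -0.7, -0.3]
grip_width: -0.0003
time_s: 13.22
position: [0.5724, -0.1605, 0.3715]
tool_rot: [[0.0, -0.001, 1.0], [-0.0, 1.0, 0.001], [-1.0, -0.0, 0.0]]
ft_force: [0.0, 0.1, 0.7]
grip_width: 0.0001
side 0.018 [[200.0, 307.0], [375.0, 331.0], [190.0, 347.0], [367.0, 372.0]]
side 0.021 [[198.0, 311.0], [374.0, 335.0], [188.0, 351.0], [366.0, 376.0]]
side 0.024 [[197.0, 314.0], [373.0, 339.0], [187.0, 355.0], [365.0, 380.0]]
top 0.018 [[245.0, 112.0], [240.0, 319.0], [194.0, 114.0], [189.0, 319.0]]
top 0.021 [[238.0, 112.0], [233.0, 319.0], [187.0, 114.0], [182.0, 318.0]]
top 0.024 [[231.0, 112.0], [226.0, 318.0], [181.0, 114.0], [175.0, 318.0]]
```

View pics/side8.png

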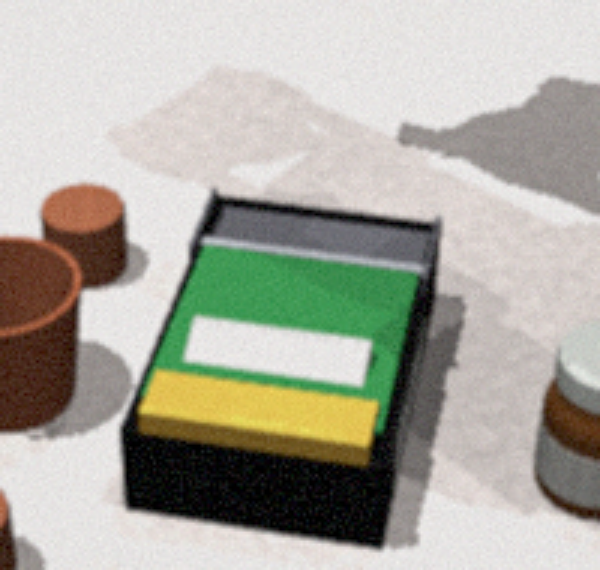

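View pics/top8.png

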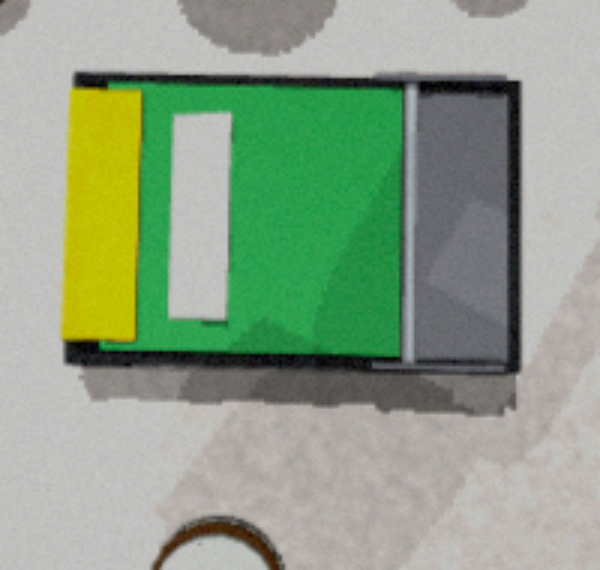

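View pics/side8f.png

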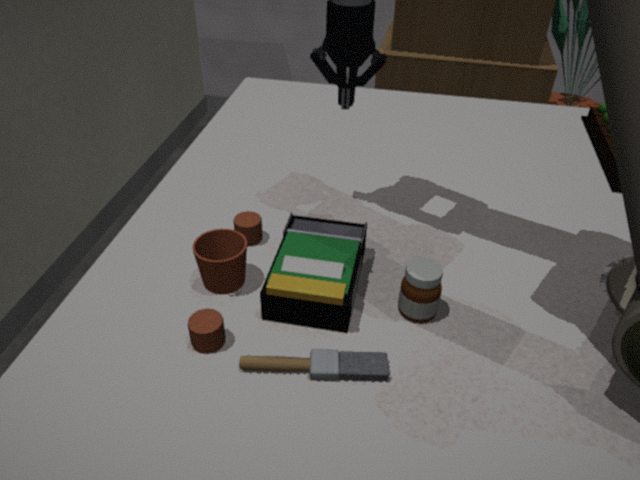

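The ridge crest in the top crop is at (231,112) and (228,320). The prediction for slide 0.024 was (231,112) and (226,318), so the flap is fully tucked. The yellow lip lies over the green edge, and the pot, jar, brush and tins stand where they were. I'll hand in.

```bash
python3 - <<'E'
from rig import env
print(env.close_job()); print(env.observe()['time_s'])
E
```

```text
the job is handed in; nothing more can be done
None
the job is handed in; nothing more can be done
```

The seed box is closed, and I handed the job in at about 13.3 s. With the fingers shut, I pushed the flap over from its outer side and pressed it flat with about 9 N. I then pushed it along by the ridge to its stop, eased off and lifted clear.

**Stop:** at the end of the push the force rose to 23 N with hardly any motion. While I eased off and lifted, the press fell to near zero with about 11 N of forward push still on the ridge. The last pictures, taken afterwards, show the flap had not moved back.

**Last checks:**
- **Top view:** the ridge is within about 1 mm of where a slide of 24 mm puts it, and the lip lies over the flap's free edge.
- **Side view:** the ridge's crest sits about 4 px lower in the 3x crop (a bit over 1 px in the image) than predicted for the flap resting at 0.04 rad, which is within the reading error.
- **Surroundings:** the pot, jar and brush, and the tins outside the box, look unmoved.
- **Not checked:** the two tins in the box are hidden under the closed flap, so I could not see them at the end. The fingers never went inside the box.

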